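# Take the teapot apart for rinsing

## Task

Take the teapot (the white one with a spout) apart for rinsing: lift off its lid and set it down, knob up, inside the steel draining tray; after that lift the infuser basket out of the pot by its bar and stand it upright in the tray beside the lid. Set both down gently rather than dropping them, and leave the pot standing where it is.

Things in the scene. Friction and masses are not known exactly. Their poses are not given: they have to be found in the camera images.
- teapot: White ceramic teapot, loose, 0.6 kg, 85 mm high to its open rim; 100 mm across the belly, 84 mm across the rim. Spout on its +y side, loop handle on its -y side, each ending about 90 mm from the axis, below the rim. Origin: centre of its underside, z up. The white sugar bowl nearby, of like shape without spout or handle, is no part of the job.
- teapot_lid: The teapot's lid, about 0.12 kg: a hollow white cap 74 mm across, 43 mm high, open below; on top a round knob, 43 to 68 mm above the origin (20 mm thick from 51 to 64 mm). Origin: centre of its lower edge, z up through the knob. It stands loose inside the infuser's 5 mm high collar, 88 mm above the teapot's origin, and covers the infuser's bar.
- infuser: Steel basket, about 0.12 kg, hanging loose on the pot's rim, origin 37 mm above the pot's; clear of it when lifted 55 mm. 62 mm across at its foot, 86 at the flange (48 to 56 mm up). Grip bar along its x axis, 9 mm wide, 9 high, 48 long, crosses above the mouth, centre 77.5 mm above the origin; the lid hides it. Origin: centre of its underside, z up.
- tray: Steel draining tray fixed to the worktop, 150 mm (its x) by 250 mm (its y), with a rim 12 mm high and 5 mm thick; its flat floor is 5 mm above the worktop. Origin: centre of its underside, z up.

How it is judged (in metres and radians):
On the way:
1. the lid stands in the tray, knob up and let go, while the infuser still hangs in the pot (x of teapot_lid in the frame of tray between -0.035 and 0.035 m and y of teapot_lid in the frame of tray between -0.085 and 0.085 m and z of teapot_lid in the frame of tray between 0 and 0.012 m and angle between teapot_lid's own z axis and vertical below 0.17 rad and contact force between the fingers and teapot_lid below 0.1 N and linear speed of teapot_lid below 0.03 m/s and distance between infuser and teapot below 0.045 m), for 0.2 s.
At the end, for the whole second after the job is handed in: The lid stands flat on the tray's floor, knob up, and the infuser stands upright on the tray's floor beside it (each wholly inside the rim, within 10 degrees of upright), both let go and at rest; the teapot stands upright within 40 mm of where it was (x of teapot_lid in the frame of tray between -0.035 and 0.035 m and y of teapot_lid in the frame of tray between -0.085 and 0.085 m and z of teapot_lid in the frame of tray between 0 and 0.012 m and angle between each of teapot_lid, infuser, teapot's own z axis and vertical below 0.17 rad and contact force between the fingers and teapot_lid below 0.1 N and linear speed of each of teapot_lid, infuser below 0.03 m/s and x of infuser in the frame of tray between -0.04 and 0.04 m and y of infuser in the frame of tray between -0.09 and 0.09 m and z of infuser in the frame of tray between 0 and 0.012 m and contact force between the fingers and infuser below 0.1 N and distance of teapot from where it was at the start of the episode below 0.04 m); the robot touches nothing.
It fails at once if the lid is dropped or flung (moves faster than 0.8 m/s untouched by the fingers: a fall of about 35 mm) (contact force between the fingers and teapot_lid below 0.1 N and linear speed of teapot_lid above 0.8 m/s).
It fails at once if the infuser is dropped or flung (moves faster than 0.8 m/s untouched by the fingers: a fall of about 35 mm) (contact force between the fingers and infuser below 0.1 N and linear speed of infuser above 0.8 m/s).
It also fails if it takes over 58 s, if anything falls off the work surface, if the arm or the gripper's body presses on something with over 40 N, if the wrist force passes 120 N, or if a joint passes its speed limit or range.

## Robot

A 7-joint arm with a two-finger parallel gripper is mounted at the origin on a cart in front of the work surface, level with it; the furniture and walls round the work are solid. World frame = base frame: x ahead of the robot, y to its left, z up, the work surface at z = 0. Lengths are in m, angles in degrees, forces in N, time in s.
With the tool pointing down it reaches from about 0.425 to 0.875 m from the base axis. Payload 4.7 kg.
Tool frame: the origin (TCP) lies midway between the tips of the shut fingers; the grasp point (between the pads) lies 19 mm behind it (env.grip_depth is the distance from the TCP to the grasp point, in m); z points along the fingers, y is the line along which they close (so a half turn about z gives the same grasp; the last joint's range is limited). The gripper opens to 87 mm and grips with 3 to 60 N. Pads are 19 mm wide; open, the fingers measure 117 mm over their backs; the gripper's body (75 mm by 190 mm) begins 51 mm behind the grasp point.
Start: joints at [-72.244, 18.392, -4.016, 83.108, 1.295, 78.541, -3.26], TCP at [0.19, 0.622, 0.186] pointing down, gripper open.
Joint ranges: [-163.93, 163.93], [-17.29, 119.83], [-79.2, 71.16], [3.27, 140.29], [-89.18, 269.18], [5.43, 117.66], [-154.24, 154.24]. Speed limits (degrees/s): [147.25, 147.25, 180, 180, 180, 180, 180].

## Interface

Orientations are given as [roll, pitch, yaw] about the fixed x, y, z axes, in that order (R = Rz(yaw) Ry(pitch) Rx(roll)).
In Python, from cell import get_obs, optics, env, nets gives the robot as it stands.
- The arm moves only by the shell command python3 -m creep 'ROWS' [FORCE]. ROWS is JSON, a list of rows, each an object of numbers: "wx", "wy", "wz": the turn, a rotation vector about the tool's x, y, z in degrees; "tx", "ty", "tz": the shift along the tool's x, y, z in mm; "gripper": the opening, from -1 (shut) to 1 (fully open). A call has 1 to 5 rows; each row is the pose to reach, as a shift and turn from the pose commanded when the call began, along the tool's axes at that moment; what a row does not reach only later rows make up. A row lasts 1/12 s, in which the tool goes at most 41.7 mm and 7.16 degrees, less where a joint would pass 70% of its speed; a pose out of reach is approached as far as the arm can. A call with a gripper value outside its range is refused whole. The fingers move at their own pace and stop on an object; FORCE is the grip in N (left out, the last holds). Time passes only in rows, so rows that repeat a pose let the fingers close. It gives the time, the measured TCP pose, the force, the opening and the grip force at its end, in the units of the state.
- get_obs(): the state, without advancing time (a new reading comes with each control period).
- optics.read_camera(name): name is "side" or "top"; returns (picture, depth): 420x560x3 uint8, red, green, blue; 420x560 float32, m along the optical axis (not along the pixel's ray), 0 where there is no reading.
- optics.camera_info(name): a dict with "fovy" (degrees; the focal length in pixels is half the picture's height over the tangent of half this angle, whatever the lens; pixels are square), "cx", "cy" (the principal point, pixels), "R" (3x3) and "t" (3): a world point X has camera coordinates R X + t. Camera axes: x right, y down, z forward; pixel columns grow to the right and rows downward; lengths in m; the calibration is good to about 2 mm. A picture is of the moment at which its call begins. camera_info takes no time and is no camera call.
- env.sign_off(): hands the job in; it is judged then, once.
Trained networks look in the newest picture that a camera, given by its name, has taken for a name from the list of things; names that differ only in an ending like _2 or _b are one class to them, and where a whole thing is asked for, a point or a joint stands for the part that bears it (a point fixed in the world has none). Each returns a list of dicts, best first, with "confidence" (0 to 1); they miss things now and then, are a little off and sometimes report something else, mostly with a low value. They report only what shows in the picture. A call takes as long as a camera call.
- nets.look_for(query, camera): "point" ([x, y, z] in m, in world coordinates, good to about 4 mm: the middle of the surface that is visible of it).
- nets.place_of(query, camera): "point" ([x, y, z] in m, in world coordinates, good to about 4 mm: a listed point, or the origin of a listed thing).
The state is a dict: "time_s": time; "qpos": joint angles; "joint_velocities": joint speeds; "effort": joint torques, N m; "tool_pos": TCP position; "tool_rot": TCP orientation; "force": force on the tool from outside, world axes, zero at the start; "wrist_torque": the same for the moment, N m; "grip_width": finger opening in m; "grasp_force": force on a finger pad.
Only numpy, scipy, OpenCV 4.12 (cv2) and the standard library are available. Lean on these libraries where they do the work, as an engineer would, in place of code of your own. Each camera call takes 0.05 s, during which the arm holds its last target. There are 200 camera calls.

## Working session

There is one attempt and no reset: what is moved stays moved. The work goes in short steps, Python scripts to look and compute and a shell command to move; the robot and the scene stay as the last step left them, time stands still between calls to the robot, and variables do not carry over. Pictures are saved under pics/ and viewed, at most 10 in all, crops included, and the job is handed in when it is done.

```bash
mkdir -p pics
python3 - <<'E'
from cell import get_obs, optics, env, nets
import cv2
for c in ("top","side"):
    p,d=optics.read_camera(c); cv2.imwrite(f"pics/{c}0.png",p[:,:,::-1])
    for q in ("teapot","teapot_lid","infuser","tray"):
        print(c,q,[(r["point"],round(r["confidence"],2)) for r in nets.place_of(q,c)][:3])
    i=optics.camera_info(c);print(i)
o=get_obs();print({k:o[k] for k in("time_s","tool_pos","tool_rot","grip_width","force")},env.grip_depth)
E
```

```text
top teapot [([0.4381, 0.0381, 0.0015], 0.8)]
top teapot_lid [([0.4422, 0.0388, 0.0855], 0.6)]
top infuser [([0.4418, 0.0435, 0.0403], 0.78)]
top tray [([0.4412, 0.0436, 0.0386], 0.42)]
{'fovy': 52.63853271298755, 'cx': 278.8271899890244, 'cy': 212.09106586618023, 'R': array([[-0.02174257, -0.99939346, -0.02720245],
       [-0.98611734,  0.02591805, -0.16401475],
       [ 0.1646203 ,  0.02325871, -0.98608275]]), 't': array([0.21796956, 0.46085511, 0.85580694])}
side teapot [([0.4443, 0.0377, 0.0019], 0.93)]
side teapot_lid [([0.4412, 0.0398, 0.0865], 0.83)]
side infuser [([0.4417, 0.0428, 0.0347], 0.74)]
side tray [([0.4529, 0.3073, -0.0037], 0.93)]
{'fovy': 48.51759285985638, 'cx': 277.4806598449811, 'cy': 213.43497788992062, 'R': array([[ 0.98622196, -0.16540718, -0.00259177],
       [-0.10465209, -0.61168971, -0.78414517],
       [ 0.12811788,  0.77361241, -0.62057203]]), 't': array([-0.41116305,  0.21667696,  0.70915187])}
{'time_s': 0.5, 'tool_pos': array([0.18953318, 0.62177887, 0.18645443]), 'tool_rot': array([1.79997760e+02, 3.56434891e-03, 1.63049969e+02]), 'grip_width': 0.08668319694743336, 'force': array([-0.54387099, -0.06028275, -0.11198703])} 0.0187
```

View pictures.

View pics/top0.png

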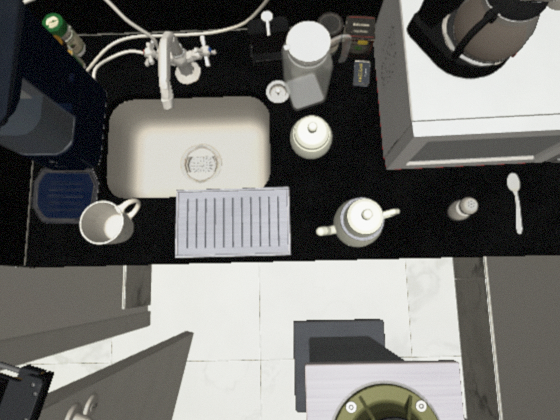

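View pics/side0.png

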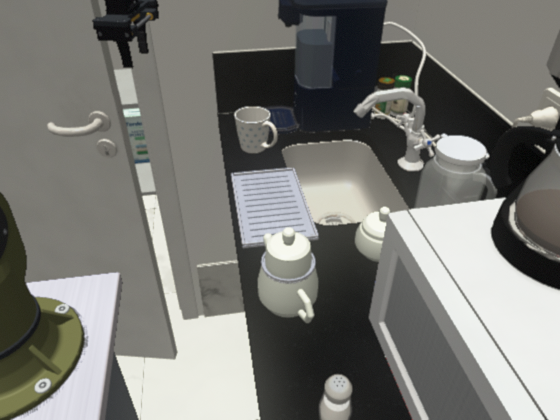

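```bash
cat > h.py <<'E'
import numpy as np
from cell import get_obs, optics, env, nets
from scipy.spatial.transform import Rotation as Ro
def pl(c,u,v,z):  # pixel onto world plane z
    i=optics.camera_info(c); f=210/np.tan(np.radians(i["fovy"]/2)); R=i["R"]
    r=R.T@np.array([(u-i["cx"])/f,(v-i["cy"])/f,1]); o=-R.T@i["t"]
    return (o+r*(z-o[2])/r[2]).round(4)
def cloud(c):
    p,d=optics.read_camera(c); i=optics.camera_info(c); f=210/np.tan(np.radians(i["fovy"]/2))
    v,u=np.mgrid[:420,:560]; P=np.stack([(u-i["cx"])/f*d,(v-i["cy"])/f*d,d],-1)
    return p,(P-i["t"])@i["R"],d>0
def go(x,y,z,yaw):  # shift (mm, tool axes) and turn (deg) to the target
    o=get_obs(); T=Ro.from_euler("xyz",o["tool_rot"],degrees=True)
    G=Ro.from_euler("xyz",[180,0,yaw],degrees=True)
    print("t",((T.inv().apply(np.array([x,y,z])-o["tool_pos"]))*1000).round(1),"w",(T.inv()*G).as_rotvec(degrees=True).round(2))
E
python3 - <<'E'
from h import *
for u,v in((176,190),(290,186),(291,256),(176,258)): print("tray top",pl("top",u,v,.012))
for u,v in((233,172),(295,168),(315,236),(243,244)): print("tray side",pl("side",u,v,.012))
print("pot ends",pl("top",321,231,.06),pl("top",397,211,.06))
for c in("top","side"):
    p,X,m=cloud(c)
    for a,b in((.137,.16),(.095,.125)):
        s=X[m&(abs(X[...,0]-.44)<.05)&(abs(X[...,1]-.04)<.05)&(X[...,2]>a)&(X[...,2]<b)]
        print(c,len(s),s.min(0).round(4),s.max(0).round(4),s.mean(0).round(4))
go(.41,.35,.2,-166)
E
```

```text
tray top [0.5264 0.4343 0.012 ]
tray top [0.5284 0.1817 0.012 ]
tray top [0.3747 0.1835 0.012 ]
tray top [0.3762 0.4316 0.012 ]
tray side [0.3842 0.4307 0.012 ]
tray side [0.5297 0.4231 0.012 ]
tray side [0.5208 0.178  0.012 ]
tray side [0.3802 0.1785 0.012 ]
pot ends [0.4213 0.1209 0.06  ] [ 0.4587 -0.0362  0.06  ]
top 100 [0.4296 0.0333 0.1395] [0.4492 0.053  0.1588] [0.4384 0.0442 0.1536]
top 210 [0.3993 0.0036 0.0951] [0.4806 0.0839 0.125 ] [0.4249 0.0602 0.1105]
side 175 [0.4307 0.0285 0.1373] [0.449  0.0462 0.1556] [0.4393 0.0347 0.1489]
side 769 [0.4037 0.0017 0.095 ] [0.4761 0.0584 0.125 ] [0.4354 0.0136 0.111 ]
t [-290.2 -195.7  -13.5] w [ 1.000e-02  0.000e+00 -3.095e+01]
```

```bash
python3 -m creep '[{"tx":-33,"ty":-22,"tz":-3,"wz":-6},{"tx":-66,"ty":-44,"tz":-6,"wz":-12},{"tx":-99,"ty":-66,"tz":-9,"wz":-18},{"tx":-132,"ty":-88,"tz":-12,"wz":-24},{"tx":-165,"ty":-110,"tz":-14,"wz":-31}]'; python3 -c "
from h import *
go(.41,.35,.2,-166);go(.44,.0415,.2,-166)"
```

```text
t [-290.2 -195.7  -13.5] w [ 1.000e-02  0.000e+00 -3.095e+01]
t [-408.8 -482.1  -13.5] w [ 1.000e-02  0.000e+00 -3.095e+01]validation failed for argument at $[0]...
```

```bash
python3 -m creep '[{"wx":0,"wy":0,"wz":-6,"tx":-33,"ty":-22,"tz":-3,"gripper":1},{"wx":0,"wy":0,"wz":-12,"tx":-66,"ty":-44,"tz":-6,"gripper":1},{"wx":0,"wy":0,"wz":-18,"tx":-99,"ty":-66,"tz":-9,"gripper":1},{"wx":0,"wy":0,"wz":-24,"tx":-132,"ty":-88,"tz":-12,"gripper":1},{"wx":0,"wy":0,"wz":-31,"tx":-165,"ty":-110,"tz":-14,"gripper":1}]'; python3 -c "
from h import *
go(.41,.35,.2,-166);go(.44,.0415,.2,-166)"
```

```text
time_s: 1.02
tool_pos: [0.3157, 0.4679, 0.2009]
tool_rot: [180.0, 0.0, -165.9]
force: [0.2, 0.7, -0.2]
grip_width: 0.0867
grasp_force: 0.0
t [ -62.7 -137.3    0.9] w [0.03 0.05 0.11]
t [ -16.6 -443.8    0.8] w [0.03 0.05 0.11]
```

```bash
python3 -m creep '[{"wx":0,"wy":0,"wz":0,"tx":-12,"ty":-39,"tz":0,"gripper":1},{"wx":0,"wy":0,"wz":0,"tx":-22,"ty":-79,"tz":0,"gripper":1},{"wx":0,"wy":0,"wz":0,"tx":-32,"ty":-119,"tz":0,"gripper":1},{"wx":0,"wy":0,"wz":0,"tx":-40,"ty":-159,"tz":0,"gripper":1},{"wx":0,"wy":0,"wz":0,"tx":-44,"ty":-200,"tz":0,"gripper":1}]'
python3 -m creep '[{"wx":0,"wy":0,"wz":0,"tx":0,"ty":-41,"tz":0,"gripper":1},{"wx":0,"wy":0,"wz":0,"tx":3,"ty":-82,"tz":0,"gripper":1},{"wx":0,"wy":0,"wz":0,"tx":9,"ty":-123,"tz":0,"gripper":1},{"wx":0,"wy":0,"wz":0,"tx":16,"ty":-160,"tz":0,"gripper":1},{"wx":0,"wy":0,"wz":0,"tx":22,"ty":-190,"tz":0,"gripper":1}]'
python3 -c "
from h import *
go(.44,.0415,.2,-166.6);go(.44,.0415,.134,-166.6)"
```

```text
time_s: 1.43
tool_pos: [0.4061, 0.284, 0.2007]
tool_rot: [180.0, 0.1, -166.2]
force: [0.6, -0.5, -0.2]
grip_width: 0.0871
grasp_force: 0.0
time_s: 1.85
tool_pos: [0.4291, 0.0927, 0.2007]
tool_rot: [180.0, 0.1, -166.3]
force: [0.6, 0.0, 0.2]
grip_width: 0.087
grasp_force: 0.0
t [  1.5 -52.4   0.7] w [0.01 0.05 0.26]
t [  1.6 -52.4  66.7] w [0.01 0.05 0.26]
```

```bash
python3 -m creep '[{"wx":0,"wy":0,"wz":0,"tx":1,"ty":-30,"tz":0,"gripper":1},{"wx":0,"wy":0,"wz":0,"tx":1.5,"ty":-52,"tz":0,"gripper":1},{"wx":0,"wy":0,"wz":0,"tx":1.5,"ty":-52,"tz":15,"gripper":1},{"wx":0,"wy":0,"wz":0,"tx":1.5,"ty":-52,"tz":30,"gripper":1},{"wx":0,"wy":0,"wz":0,"tx":1.5,"ty":-52,"tz":30,"gripper":1}]'
python3 - <<'E'
from h import *
go(.44,.0415,.134,-166.6)
for c in("top","side"):
    optics.read_camera(c)
    for q in("teapot_lid","teapot"): print(c,q,[(r["point"],round(r["confidence"],2)) for r in nets.place_of(q,c)][:2])
E
```

```text
time_s: 2.27
tool_pos: [0.4382, 0.0444, 0.1682]
tool_rot: [180.0, -0.2, -166.3]
force: [-0.8, 0.2, 0.1]
grip_width: 0.0867
grasp_force: 0.0
t [-1.2 -3.3 34.2] w [ 0.01 -0.22  0.34]
top teapot_lid [([0.4419, 0.0378, 0.0888], 0.84)]
top teapot [([0.4385, 0.0406, -0.0009], 0.56)]
side teapot_lid [([0.4399, 0.0383, 0.0854], 0.62)]
side teapot [([0.4427, 0.0345, 0.0028], 0.82)]
```

```bash
python3 -m creep '[{"wx":0,"wy":0,"wz":0,"tx":-1,"ty":-4,"tz":12,"gripper":1},{"wx":0,"wy":0,"wz":0,"tx":-1,"ty":-4,"tz":24,"gripper":1},{"wx":0,"wy":0,"wz":0,"tx":-1,"ty":-4,"tz":33,"gripper":0.2},{"wx":0,"wy":0,"wz":0,"tx":-1,"ty":-4,"tz":33,"gripper":-0.2},{"wx":0,"wy":0,"wz":0,"tx":-1,"ty":-4,"tz":33,"gripper":-0.4}]' 15
python3 -m creep '[{"wx":0,"wy":0,"wz":0,"tx":0,"ty":0,"tz":0,"gripper":-0.6},{"wx":0,"wy":0,"wz":0,"tx":0,"ty":0,"tz":0,"gripper":-0.8},{"wx":0,"wy":0,"wz":0,"tx":0,"ty":0,"tz":0,"gripper":-1},{"wx":0,"wy":0,"wz":0,"tx":0,"ty":0,"tz":0,"gripper":-1},{"wx":0,"wy":0,"wz":0,"tx":0,"ty":0,"tz":0,"gripper":-1}]' 15
```

```text
time_s: 2.98
tool_pos: [0.4417, 0.0417, 0.1374]
tool_rot: [-180.0, -0.0, -166.2]
force: [-0.8, -0.4, 0.0]
grip_width: 0.0743
grasp_force: 0.0
time_s: 3.4
tool_pos: [0.442, 0.0416, 0.1377]
tool_rot: [180.0, 0.0, -166.2]
force: [-0.3, 0.6, 0.5]
grip_width: 0.0418
grasp_force: 0.0
```

```bash
python3 -m creep '[{"wx":0,"wy":0,"wz":0,"tx":0,"ty":0,"tz":2,"gripper":-1},{"wx":0,"wy":0,"wz":0,"tx":0,"ty":0,"tz":2,"gripper":-1},{"wx":0,"wy":0,"wz":0,"tx":0,"ty":0,"tz":2,"gripper":-1},{"wx":0,"wy":0,"wz":0,"tx":0,"ty":0,"tz":2,"gripper":-1},{"wx":0,"wy":0,"wz":0,"tx":0,"ty":0,"tz":2,"gripper":-1}]' 15
python3 -m creep '[{"wx":0,"wy":0,"wz":0,"tx":0,"ty":0,"tz":0,"gripper":-1},{"wx":0,"wy":0,"wz":0,"tx":0,"ty":0,"tz":0,"gripper":-1},{"wx":0,"wy":0,"wz":0,"tx":0,"ty":0,"tz":0,"gripper":-1}]' 15
```

```text
time_s: 3.82
tool_pos: [0.4418, 0.0416, 0.1354]
tool_rot: [180.0, 0.0, -166.2]
force: [0.6, -0.4, 0.5]
grip_width: 0.0079
grasp_force: 0.0
time_s: 4.07
tool_pos: [0.4418, 0.0415, 0.1354]
tool_rot: [-180.0, 0.0, -166.2]
force: [0.7, 0.1, 0.0]
grip_width: 0.0012
grasp_force: 0.0
```

Run:
```python
from h import *
import cv2
a=[]
for c,(u,v) in(("top",(366,214)),("side",(289,250))):
    p,d=optics.read_camera(c)
    a.append(cv2.resize(p[max(0,v-60):v+60,u-60:u+60,::-1],(400,400),interpolation=cv2.INTER_CUBIC))
    print(c,[(r["point"],round(r["confidence"],2)) for r in nets.place_of("teapot_lid",c)][:2])
cv2.imwrite("pics/miss.png",np.hstack(a))
```

```text
top [([0.4395, 0.0364, 0.0874], 0.94)]
side [([0.4399, 0.0386, 0.085], 0.74)]
```

View pics/miss.png

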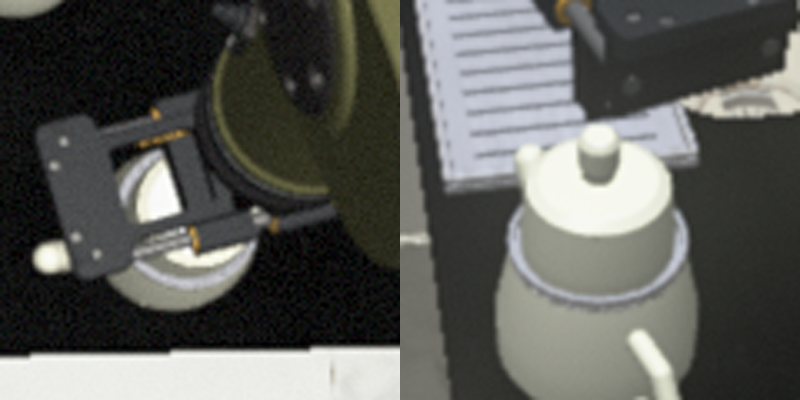

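Run:
```python
from h import *
import cv2
a=[]
for c,(u,v) in(("top",(366,214)),("side",(320,210))):
    p,d=optics.read_camera(c)
    v0=max(0,v-150)
    a.append(cv2.resize(p[v0:v0+300,u-100:u+100,::-1],(400,600),interpolation=cv2.INTER_CUBIC))
    i=optics.camera_info(c); f=210/np.tan(np.radians(i["fovy"]/2))
    for z in(.1354,.2): 
        q=i["R"]@np.array([.4418,.0415,z])+i["t"]; print(c,z,q[:2]/q[2]*f+[i["cx"],i["cy"]],"crop origin",u-100,v0)
cv2.imwrite("pics/miss2.png",np.hstack(a))
o=get_obs(); print(o)
```

```text
top 0.1354 [365.87378797 214.25460618] crop origin 266 64
top 0.2 [372.42712549 208.30013942] crop origin 266 64
side 0.1354 [288.79663387 238.81803983] crop origin 220 60
side 0.2 [289.35415261 205.29260515] crop origin 220 60
{'time_s': 4.3667, 'qpos': array([-33.52002993,  -6.24072233,  23.3816079 , 115.55775753,
         2.62537715,  70.18710713,  92.66064418]), 'joint_velocities': array([ 8.61386907e-02, -3.93619983e-02, -2.69910666e-02, -1.31993673e-02,
       -1.49625045e-02,  4.48583319e-05, -1.80356783e-02]), 'effort': array([ 1.61921821e-04, -2.11787242e+01, -1.34733461e+00, -2.99588960e+01,
        5.01925475e-02,  7.52904033e-02, -1.05768569e-05]), 'tool_pos': array([0.44184153, 0.04155557, 0.13541834]), 'tool_rot': array([ 1.79997728e+02,  6.28791357e-03, -1.66186980e+02]), 'force': array([ 0.18854928,  0.31374564, -0.51593893]), 'wrist_torque': array([0.07888798, 0.00680802, 0.00498726]), 'grasp_force': 0.0, 'grip_width': 0.0005873512407230579}
```

View pics/miss2.png

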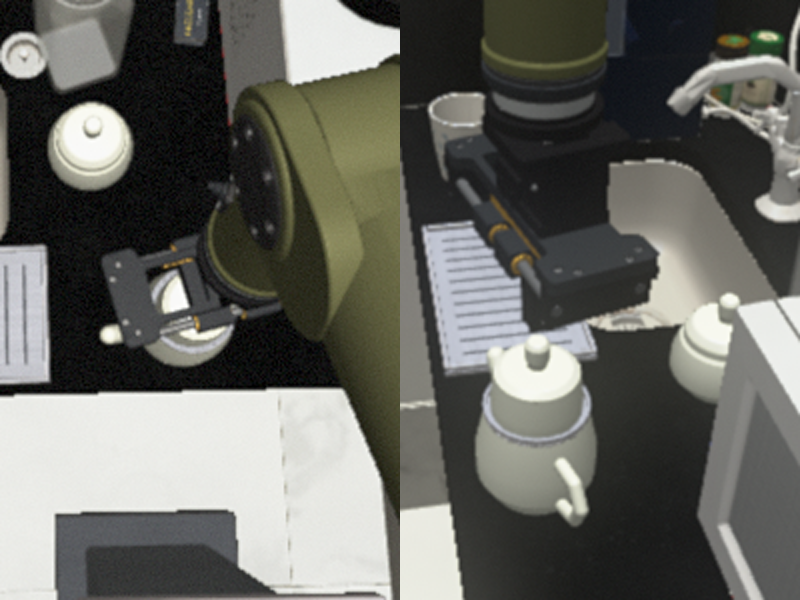

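Run:
```python
from h import *
c="side"
p,X,m=cloud(c)
for n,(a,b) in{"near block top":(595,250),"near block front":(600,300),"block far":(475,155),"center":(560,170),"near low":(530,315),"flange":(545,100),"knob":(537,350)}.items():
    u=220+int((a-400)/2);v=60+b//2; print(n,u,v,X[v,u].round(3),m[v,u])
p,X,m=cloud("top")
for n,(a,b) in{"left block":(130,300),"left edge":(108,265),"mid":(200,300),"rod":(185,325),"carr":(185,255)}.items():
    u=266+a//2;v=64+b//2; print(n,u,v,X[v,u].round(3),m[v,u])
```

```text
near block top 317 185 [ 0.462 -0.03   0.282] True
near block front 320 210 [ 0.464 -0.044  0.254] True
block far 257 137 [0.405 0.1   0.283] True
center 300 145 [ 0.443 -0.011  0.329] True
near low 285 217 [0.433 0.03  0.188] True
flange 292 110 [0.436 0.004 0.368] True
knob 288 235 [0.438 0.031 0.153] True
left block 331 214 [0.42  0.122 0.285] True
left edge 320 196 [0.449 0.137 0.283] True
mid 366 214 [0.421 0.066 0.268] True
rod 358 226 [0.404 0.077 0.259] True
carr 358 191 [0.455 0.079 0.286] True
```

Run:
```python
from h import *
p,X,m=cloud("side")
for u in(282,289,296,315): print(u,[(v,*X[v,u].round(3),p[v,u].tolist()) for v in range(206,240,4)])
```

```text
282 [(206, np.float64(0.432), np.float64(0.045), np.float64(0.198), [49, 50, 49]), (210, np.float64(0.431), np.float64(0.044), np.float64(0.191), [49, 52, 49]), (214, np.float64(0.431), np.float64(0.044), np.float64(0.184), [51, 52, 49]), (218, np.float64(0.432), np.float64(0.044), np.float64(0.176), [52, 52, 51]), (222, np.float64(0.467), np.float64(0.241), np.float64(0.004), [180, 183, 193]), (226, np.float64(0.465), np.float64(0.229), np.float64(0.003), [149, 152, 161]), (230, np.float64(0.462), np.float64(0.216), np.float64(0.004), [202, 206, 212]), (234, np.float64(0.431), np.float64(0.04), np.float64(0.148), [198, 201, 183]), (238, np.float64(0.431), np.float64(0.038), np.float64(0.141), [193, 196, 179])]
289 [(206, np.float64(0.427), np.float64(-0.031), np.float64(0.255), [85, 86, 87]), (210, np.float64(0.439), np.float64(0.029), np.float64(0.202), [51, 52, 50]), (214, np.float64(0.439), np.float64(0.03), np.float64(0.194), [52, 53, 51]), (218, np.float64(0.44), np.float64(0.031), np.float64(0.185), [52, 53, 51]), (222, np.float64(0.44), np.float64(0.032), np.float64(0.177), [
[... 1078 characters left out ...]
), np.float64(-0.051), np.float64(0.267), [44, 45, 42]), (210, np.float64(0.457), np.float64(-0.045), np.float64(0.256), [47, 47, 45]), (214, np.float64(0.457), np.float64(-0.045), np.float64(0.249), [47, 47, 44]), (218, np.float64(0.457), np.float64(-0.045), np.float64(0.243), [73, 73, 68]), (222, np.float64(0.536), np.float64(0.238), np.float64(-0.003), [130, 128, 118]), (226, np.float64(0.532), np.float64(0.223), np.float64(-0.001), [120, 122, 126]), (230, np.float64(0.525), np.float64(0.195), np.float64(0.012), [192, 194, 202]), (234, np.float64(0.522), np.float64(0.184), np.float64(0.012), [173, 174, 178]), (238, np.float64(0.522), np.float64(0.181), np.float64(0.004), [127, 128, 130])]
```

```bash
cat >> h.py <<'E'
def tip(o=None):  # lowest gripper surface seen beside the reported TCP (dark pixels), side view
    o=get_obs()["tool_pos"]; p,X,m=cloud("side")
    s=m&(p.max(-1)<95)&(np.hypot(X[...,0]-o[0],X[...,1]-o[1])<.06)&(X[...,2]>.04)&(X[...,2]<o[2]+.06)
    q=X[s]; print("tip z",np.sort(q[:,2])[:60:10].round(4),"reported",o.round(4)); l=q[q[:,2]<np.percentile(q[:,2],30)]; print(l.min(0).round(4),l.max(0).round(4))
E
python3 -m creep '[{"wx":0,"wy":0,"wz":0,"tx":0,"ty":0,"tz":0,"gripper":0},{"wx":0,"wy":0,"wz":0,"tx":0,"ty":0,"tz":0,"gripper":0},{"wx":0,"wy":0,"wz":0,"tx":0,"ty":0,"tz":0,"gripper":0},{"wx":0,"wy":0,"wz":0,"tx":0,"ty":0,"tz":0,"gripper":0},{"wx":0,"wy":0,"wz":0,"tx":0,"ty":0,"tz":0,"gripper":0}]'
python3 -m creep '[{"wx":0,"wy":0,"wz":0,"tx":0,"ty":0,"tz":0,"gripper":0.2},{"wx":0,"wy":0,"wz":0,"tx":0,"ty":0,"tz":0,"gripper":0.2},{"wx":0,"wy":0,"wz":0,"tx":0,"ty":0,"tz":0,"gripper":0.2},{"wx":0,"wy":0,"wz":0,"tx":0,"ty":0,"tz":0,"gripper":0.2},{"wx":0,"wy":0,"wz":0,"tx":0,"ty":0,"tz":0,"gripper":0.2}]'
python3 -c "
from h import *
tip()"
```

```text
time_s: 4.93
tool_pos: [0.4418, 0.0416, 0.1354]
tool_rot: [180.0, 0.0, -166.2]
force: [-0.3, 0.1, -0.0]
grip_width: 0.0259
grasp_force: 0.0
time_s: 5.35
tool_pos: [0.4419, 0.0415, 0.1354]
tool_rot: [180.0, 0.0, -166.2]
force: [0.5, 0.1, -0.3]
grip_width: 0.0507
grasp_force: 0.0
tip z [0.0468 0.1722 0.1731 0.174  0.175  0.1757] reported [0.4419 0.0415 0.1354]
[0.4239 0.0046 0.0468] [0.4904 0.0709 0.1769]
```

```bash
python3 -m creep '[{"wx":0,"wy":0,"wz":0,"tx":0,"ty":0,"tz":12,"gripper":0.2},{"wx":0,"wy":0,"wz":0,"tx":0,"ty":0,"tz":24,"gripper":0.2},{"wx":0,"wy":0,"wz":0,"tx":0,"ty":0,"tz":31,"gripper":0.2},{"wx":0,"wy":0,"wz":0,"tx":0,"ty":0,"tz":36,"gripper":0.2},{"wx":0,"wy":0,"wz":0,"tx":0,"ty":0,"tz":36,"gripper":-0.4}]' 15
python3 -m creep '[{"wx":0,"wy":0,"wz":0,"tx":0,"ty":0,"tz":0,"gripper":-0.6},{"wx":0,"wy":0,"wz":0,"tx":0,"ty":0,"tz":0,"gripper":-0.8},{"wx":0,"wy":0,"wz":0,"tx":0,"ty":0,"tz":0,"gripper":-1},{"wx":0,"wy":0,"wz":0,"tx":0,"ty":0,"tz":0,"gripper":-1},{"wx":0,"wy":0,"wz":0,"tx":0,"ty":0,"tz":0,"gripper":-1}]' 15
python3 -m creep '[{"wx":0,"wy":0,"wz":0,"tx":0,"ty":0,"tz":0,"gripper":-1},{"wx":0,"wy":0,"wz":0,"tx":0,"ty":0,"tz":0,"gripper":-1},{"wx":0,"wy":0,"wz":0,"tx":0,"ty":0,"tz":0,"gripper":-1}]' 15
```

```text
time_s: 5.82
tool_pos: [0.4411, 0.0414, 0.0984]
tool_rot: [-180.0, -0.1, -166.2]
force: [0.1, -1.0, 1.0]
grip_width: 0.0497
grasp_force: 0.0
time_s: 6.23
tool_pos: [0.4421, 0.0416, 0.0997]
tool_rot: [-180.0, 0.0, -166.2]
force: [0.4, -1.8, 0.8]
grip_width: 0.02
grasp_force: 1.0
time_s: 6.48
tool_pos: [0.4422, 0.0414, 0.0997]
tool_rot: [-180.0, 0.0, -166.2]
force: [0.3, -0.7, 1.3]
grip_width: 0.019
grasp_force: 15.0
```

```bash
python3 -m creep '[{"wx":0,"wy":0,"wz":0,"tx":0,"ty":0,"tz":-5,"gripper":-1},{"wx":0,"wy":0,"wz":0,"tx":0,"ty":0,"tz":-15,"gripper":-1},{"wx":0,"wy":0,"wz":0,"tx":0,"ty":0,"tz":-30,"gripper":-1},{"wx":0,"wy":0,"wz":0,"tx":0,"ty":0,"tz":-48,"gripper":-1},{"wx":0,"wy":0,"wz":0,"tx":0,"ty":0,"tz":-65,"gripper":-1}]' 20
python3 - <<'E'
from h import *
import cv2
p,X,m=cloud("side"); cv2.imwrite("pics/lift.png",cv2.resize(p[60:360,180:420,::-1],(480,600)))
print([(r["point"],round(r["confidence"],2)) for q in("teapot_lid","infuser") for r in nets.place_of(q,"side")])
go(.445,.15,.165,-166.2);go(.452,.246,.165,-166.2)
E
```

```text
time_s: 6.9
tool_pos: [0.4416, 0.0417, 0.1657]
tool_rot: [180.0, -0.0, -166.2]
force: [0.3, -0.1, -0.9]
grip_width: 0.0188
grasp_force: 20.0
[([0.4378, 0.0404, 0.1532], 0.95), ([0.4444, 0.043, 0.0402], 0.61)]
t [-27.9 104.4   1. ] w [0.03 0.18 0.03]
t [-57.6 196.    1.2] w [0.03 0.18 0.03]
```

View pics/lift.png

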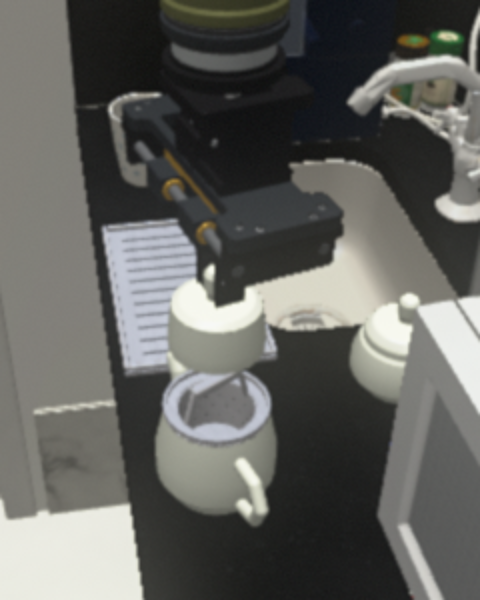

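```bash
python3 -m creep '[{"wx":0,"wy":0,"wz":0,"tx":-8,"ty":25,"tz":0,"gripper":-1},{"wx":0,"wy":0,"wz":0,"tx":-18,"ty":62,"tz":0,"gripper":-1},{"wx":0,"wy":0,"wz":0,"tx":-30,"ty":100,"tz":0,"gripper":-1},{"wx":0,"wy":0,"wz":0,"tx":-42,"ty":138,"tz":0,"gripper":-1},{"wx":0,"wy":0,"wz":0,"tx":-52,"ty":172,"tz":0,"gripper":-1}]' 20
python3 -m creep '[{"wx":0,"wy":0,"wz":0,"tx":-5,"ty":18,"tz":0,"gripper":-1},{"wx":0,"wy":0,"wz":0,"tx":-6,"ty":24,"tz":20,"gripper":-1},{"wx":0,"wy":0,"wz":0,"tx":-6,"ty":24,"tz":50,"gripper":-1},{"wx":0,"wy":0,"wz":0,"tx":-6,"ty":24,"tz":80,"gripper":-1},{"wx":0,"wy":0,"wz":0,"tx":-6,"ty":24,"tz":80,"gripper":-1}]' 20
python3 - <<'E'
from h import *
go(.452,.246,.0185,-166.2)
p,X,m=cloud("side")
o=get_obs()["tool_pos"]
s=X[m&(np.hypot(X[...,0]-o[0],X[...,1]-o[1])<.045)&(p.min(-1)>100)&(X[...,2]>.03)]
print("lid low",np.sort(s[:,2])[:100:10].round(4),s.min(0).round(3),s.max(0).round(3))
for c in("side","top"):
    optics.read_camera(c); print([(r["point"],round(r["confidence"],2)) for q in("teapot_lid",) for r in nets.place_of(q,c)])
E
```

```text
time_s: 7.47
tool_pos: [0.4502, 0.2233, 0.1632]
tool_rot: [180.0, -0.1, -166.1]
force: [1.0, -0.7, 0.3]
grip_width: 0.0191
grasp_force: 20.0
time_s: 7.88
tool_pos: [0.4461, 0.2429, 0.0775]
tool_rot: [-179.7, -0.7, -166.2]
force: [-1.0, -1.1, -1.9]
grip_width: 0.0187
grasp_force: 20.0
t [-7.2  1.9 58.9] w [-0.27 -0.7   0.05]
lid low [0.0642 0.0657 0.0666 0.0672 0.0677 0.0685 0.0691 0.0696 0.0704 0.0709] [0.408 0.202 0.064] [0.479 0.268 0.302]
[([0.4468, 0.2387, 0.0649], 0.58)]
[]
```

```bash
python3 -m creep '[{"wx":0,"wy":0,"wz":0,"tx":-3,"ty":2,"tz":20,"gripper":-1},{"wx":0,"wy":0,"wz":0,"tx":-5,"ty":2,"tz":40,"gripper":-1},{"wx":0,"wy":0,"wz":0,"tx":-5,"ty":2,"tz":50,"gripper":-1},{"wx":0,"wy":0,"wz":0,"tx":-5,"ty":2,"tz":50,"gripper":-1},{"wx":0,"wy":0,"wz":0,"tx":-5,"ty":2,"tz":50,"gripper":-1}]' 20
python3 - <<'E'
from h import *
go(.452,.246,.0175,-166.2)
p,X,m=cloud("side")
o=get_obs()["tool_pos"]
s=X[m&(np.hypot(X[...,0]-o[0],X[...,1]-o[1])<.045)&(p.min(-1)>100)&(X[...,2]>.0)]
h=np.histogram(s[:,2],np.arange(0,.1,.004)); print(h[0])
for c in("side","top"):
    optics.read_camera(c); print([(r["point"],round(r["confidence"],2)) for q in("teapot_lid",) for r in nets.place_of(q,c)])
E
```

```text
time_s: 8.55
tool_pos: [0.4561, 0.2489, 0.0352]
tool_rot: [180.0, 0.0, -166.2]
force: [0.3, 0.2, -2.1]
grip_width: 0.0191
grasp_force: 20.0
t [ 4.6 -1.9 17.7] w [0.01 0.03 0.  ]
[306 131   0   0   0  18  63  56  58  60  70  66  68  60  81 219 157  10
  12   7   9   8  12   2]
[([0.4558, 0.2488, 0.0227], 0.96), ([0.441, 0.0416, 0.0344], 0.63)]
[]
```

```bash
python3 -m creep '[{"wx":0,"wy":0,"wz":0,"tx":2,"ty":-1,"tz":6,"gripper":-1},{"wx":0,"wy":0,"wz":0,"tx":4,"ty":-2,"tz":11,"gripper":-1},{"wx":0,"wy":0,"wz":0,"tx":4,"ty":-2,"tz":14,"gripper":-1},{"wx":0,"wy":0,"wz":0,"tx":4,"ty":-2,"tz":16,"gripper":-1},{"wx":0,"wy":0,"wz":0,"tx":4,"ty":-2,"tz":16,"gripper":-1}]' 20
python3 -m creep '[{"wx":0,"wy":0,"wz":0,"tx":0,"ty":0,"tz":0.5,"gripper":-1},{"wx":0,"wy":0,"wz":0,"tx":0,"ty":0,"tz":1,"gripper":-1},{"wx":0,"wy":0,"wz":0,"tx":0,"ty":0,"tz":1,"gripper":-1}]' 20
```

```text
time_s: 9.22
tool_pos: [0.4518, 0.2456, 0.0176]
tool_rot: [-180.0, -0.1, -166.2]
force: [0.2, 0.3, -1.5]
grip_width: 0.019
grasp_force: 20.0
time_s: 9.47
tool_pos: [0.4525, 0.2461, 0.0175]
tool_rot: [180.0, 0.0, -166.2]
force: [-0.3, -0.1, -0.9]
grip_width: 0.0188
grasp_force: 20.0
```

```bash
python3 -m creep '[{"wx":0,"wy":0,"wz":0,"tx":0,"ty":0,"tz":0.5,"gripper":-1},{"wx":0,"wy":0,"wz":0,"tx":0,"ty":0,"tz":1,"gripper":-1},{"wx":0,"wy":0,"wz":0,"tx":0,"ty":0,"tz":1,"gripper":-1}]' 20
python3 -m creep '[{"wx":0,"wy":0,"wz":0,"tx":0,"ty":0,"tz":0.5,"gripper":-1},{"wx":0,"wy":0,"wz":0,"tx":0,"ty":0,"tz":1,"gripper":-1},{"wx":0,"wy":0,"wz":0,"tx":0,"ty":0,"tz":1,"gripper":-1}]' 20
```

```text
time_s: 9.72
tool_pos: [0.4526, 0.246, 0.0167]
tool_rot: [180.0, 0.0, -166.2]
force: [-0.7, -0.3, 1.6]
grip_width: 0.0189
grasp_force: 20.0
time_s: 9.97
tool_pos: [0.4526, 0.2459, 0.0166]
tool_rot: [180.0, 0.0, -166.2]
force: [-2.5, -1.8, 8.7]
grip_width: 0.0188
grasp_force: 20.0
```

Contact with the floor; release slowly, then rise.

```bash
python3 -m creep '[{"wx":0,"wy":0,"wz":0,"tx":0,"ty":0,"tz":-0.8,"gripper":-1},{"wx":0,"wy":0,"wz":0,"tx":0,"ty":0,"tz":-0.8,"gripper":-0.4},{"wx":0,"wy":0,"wz":0,"tx":0,"ty":0,"tz":-0.8,"gripper":-0.2},{"wx":0,"wy":0,"wz":0,"tx":0,"ty":0,"tz":-0.8,"gripper":0},{"wx":0,"wy":0,"wz":0,"tx":0,"ty":0,"tz":-0.8,"gripper":0}]' 5
python3 -m creep '[{"wx":0,"wy":0,"wz":0,"tx":0,"ty":0,"tz":0,"gripper":0},{"wx":0,"wy":0,"wz":0,"tx":0,"ty":0,"tz":0,"gripper":0},{"wx":0,"wy":0,"wz":0,"tx":0,"ty":0,"tz":0,"gripper":0},{"wx":0,"wy":0,"wz":0,"tx":0,"ty":0,"tz":0,"gripper":0},{"wx":0,"wy":0,"wz":0,"tx":0,"ty":0,"tz":0,"gripper":0}]'
```

```text
time_s: 10.38
tool_pos: [0.4523, 0.2461, 0.0161]
tool_rot: [180.0, 0.0, -166.2]
force: [0.3, 0.3, -1.1]
grip_width: 0.0381
grasp_force: 0.0
time_s: 10.8
tool_pos: [0.4524, 0.246, 0.0162]
tool_rot: [180.0, 0.0, -166.2]
force: [1.0, -0.0, -0.5]
grip_width: 0.0433
grasp_force: 0.0
```

```bash
python3 -m creep '[{"wx":0,"wy":0,"wz":0,"tx":0,"ty":0,"tz":-15,"gripper":0},{"wx":0,"wy":0,"wz":0,"tx":0,"ty":0,"tz":-40,"gripper":0},{"wx":0,"wy":0,"wz":0,"tx":0,"ty":0,"tz":-75,"gripper":0},{"wx":0,"wy":0,"wz":0,"tx":0,"ty":0,"tz":-110,"gripper":0},{"wx":0,"wy":0,"wz":0,"tx":0,"ty":0,"tz":-120,"gripper":0}]'
python3 - <<'E'
from h import *
import cv2
a=[]
for c,(u,v) in(("top",(362,220)),("side",(289,270))):
    p,X,m=cloud(c)
    a.append(cv2.resize(p[v-50:v+50,u-50:u+50,::-1],(400,400),interpolation=cv2.INTER_CUBIC))
    for q in("infuser","teapot","teapot_lid"): print(c,q,[(r["point"],round(r["confidence"],2)) for r in nets.place_of(q,c)][:2])
    s=X[m&(abs(X[...,0]-.44)<.045)&(abs(X[...,1]-.042)<.045)&(X[...,2]>.104)&(X[...,2]<.13)]
    print(len(s)); 
    if len(s)>4:
        print(s.min(0).round(4),s.max(0).round(4),s.mean(0).round(4)); e=np.linalg.svd(s[:,:2]-s[:,:2].mean(0))[2][0]; print("bar yaw",np.degrees(np.arctan2(e[1],e[0])))
cv2.imwrite("pics/bar.png",np.hstack(a));
E
```

```text
time_s: 11.22
tool_pos: [0.4552, 0.2476, 0.1418]
tool_rot: [179.8, 0.5, -166.2]
force: [1.3, 0.6, 0.3]
grip_width: 0.0434
grasp_force: 0.0
top infuser [([0.4421, 0.0417, 0.0411], 0.63)]
top teapot []
top teapot_lid []
137
[0.4153 0.0299 0.1042] [0.4618 0.0569 0.1232] [0.4387 0.0432 0.1177]
bar yaw -151.52620354511845
side infuser [([0.4406, 0.0412, 0.0387], 0.73)]
side teapot [([0.4417, 0.0339, 0.0033], 0.8)]
side teapot_lid [([0.4534, 0.2429, 0.0009], 0.55)]
214
[0.4162 0.0238 0.1048] [0.4631 0.0508 0.1198] [0.4389 0.0365 0.1152]
bar yaw -152.90744009428266
```

View pics/bar.png

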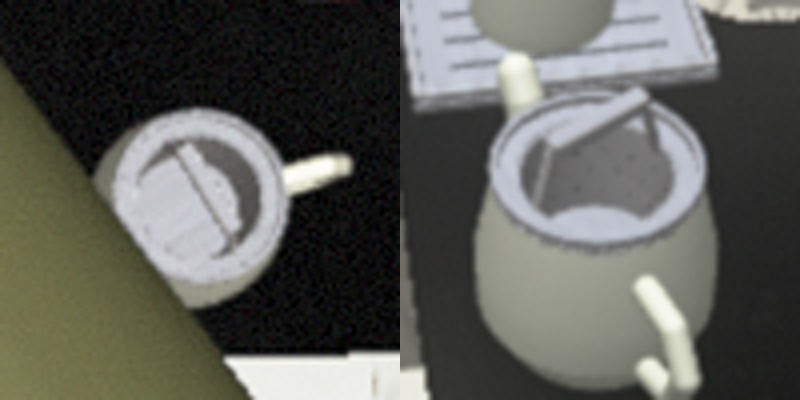

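```bash
python3 -c "
from h import *
go(.4395,.0405,.138,-152);go(.4395,.0405,.0665,-152)"
```

```text
t [  60.4 -196.1   -3.2] w [ -0.05  -0.17 -14.18]
t [  60.2 -196.    68.3] w [ -0.05  -0.17 -14.18]
```

```bash
python3 -m creep '[{"wx":0,"wy":0,"wz":-3,"tx":9,"ty":-30,"tz":0,"gripper":0},{"wx":0,"wy":0,"wz":-6,"tx":21,"ty":-68,"tz":0,"gripper":0},{"wx":0,"wy":0,"wz":-9,"tx":32,"ty":-106,"tz":0,"gripper":0},{"wx":0,"wy":0,"wz":-12,"tx":44,"ty":-144,"tz":0,"gripper":0},{"wx":0,"wy":0,"wz":-14,"tx":54,"ty":-176,"tz":0,"gripper":0}]'
python3 -m creep '[{"wx":0,"wy":0,"wz":0,"tx":1,"ty":-14,"tz":0,"gripper":0},{"wx":0,"wy":0,"wz":0,"tx":1,"ty":-20,"tz":10,"gripper":0},{"wx":0,"wy":0,"wz":0,"tx":1,"ty":-20,"tz":25,"gripper":0},{"wx":0,"wy":0,"wz":0,"tx":1,"ty":-20,"tz":25,"gripper":0},{"wx":0,"wy":0,"wz":0,"tx":1,"ty":-20,"tz":25,"gripper":0}]'
python3 -c "
from h import *
go(.4395,.0405,.0665,-152)
import cv2
a=[]
for c,(u,v) in(('top',(362,220)),('side',(289,250))):
    p,d=optics.read_camera(c)
    a.append(cv2.resize(p[v-60:v+60,u-60:u+60,::-1],(400,400),interpolation=cv2.INTER_CUBIC))
cv2.imwrite('pics/pre.png',np.hstack(a))"
```

```text
time_s: 12.03
tool_pos: [0.4408, 0.0592, 0.1352]
tool_rot: [-180.0, -0.1, -152.1]
force: [1.1, -0.1, -0.0]
grip_width: 0.0434
grasp_force: 0.0
time_s: 12.45
tool_pos: [0.4491, 0.0448, 0.1096]
tool_rot: [180.0, -0.2, -152.1]
force: [-0.2, -0.6, 0.6]
grip_width: 0.0437
grasp_force: 0.0
t [10.3  0.6 43.2] w [ 0.04 -0.19 -0.11]
```

View pics/pre.png

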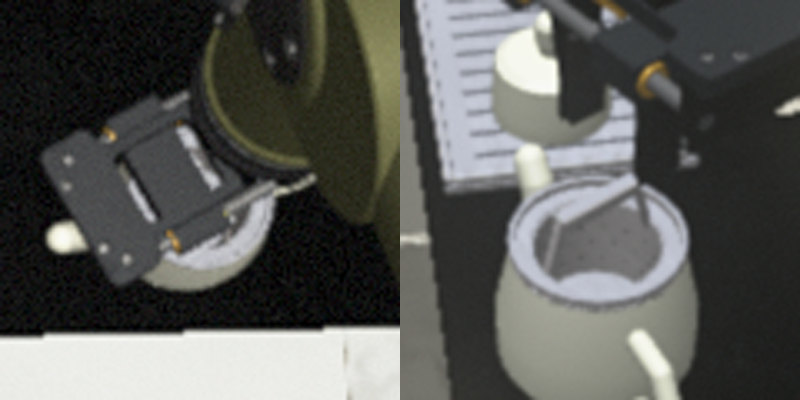

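```bash
python3 -m creep '[{"wx":0,"wy":0,"wz":0,"tx":10,"ty":0.5,"tz":0,"gripper":0},{"wx":0,"wy":0,"wz":0,"tx":10,"ty":0.5,"tz":12,"gripper":0},{"wx":0,"wy":0,"wz":0,"tx":10,"ty":0.5,"tz":26,"gripper":0},{"wx":0,"wy":0,"wz":0,"tx":10,"ty":0.5,"tz":38,"gripper":0},{"wx":0,"wy":0,"wz":0,"tx":10,"ty":0.5,"tz":42,"gripper":0}]'
python3 -m creep '[{"wx":0,"wy":0,"wz":0,"tx":0,"ty":0,"tz":0,"gripper":-0.2},{"wx":0,"wy":0,"wz":0,"tx":0,"ty":0,"tz":0,"gripper":-0.4},{"wx":0,"wy":0,"wz":0,"tx":0,"ty":0,"tz":0,"gripper":-0.5},{"wx":0,"wy":0,"wz":0,"tx":0,"ty":0,"tz":0,"gripper":-0.6},{"wx":0,"wy":0,"wz":0,"tx":0,"ty":0,"tz":0,"gripper":-0.7}]' 15
python3 -m creep '[{"wx":0,"wy":0,"wz":0,"tx":0,"ty":0,"tz":0,"gripper":-0.9},{"wx":0,"wy":0,"wz":0,"tx":0,"ty":0,"tz":0,"gripper":-1},{"wx":0,"wy":0,"wz":0,"tx":0,"ty":0,"tz":0,"gripper":-1},{"wx":0,"wy":0,"wz":0,"tx":0,"ty":0,"tz":0,"gripper":-1},{"wx":0,"wy":0,"wz":0,"tx":0,"ty":0,"tz":0,"gripper":-1}]' 15
```

```text
time_s: 12.97
tool_pos: [0.4398, 0.0398, 0.0682]
tool_rot: [180.0, -0.1, -152.2]
force: [-0.3, -0.2, -0.7]
grip_width: 0.0435
grasp_force: 0.0
time_s: 13.38
tool_pos: [0.4418, 0.0399, 0.0698]
tool_rot: [-180.0, 0.1, -152.2]
force: [0.4, 0.5, -0.3]
grip_width: 0.0183
grasp_force: 0.0
time_s: 13.8
tool_pos: [0.4415, 0.04, 0.0695]
tool_rot: [180.0, 0.0, -152.2]
force: [-1.3, 0.5, 3.5]
grip_width: 0.0084
grasp_force: 15.0
```

```bash
python3 -m creep '[{"wx":0,"wy":0,"wz":0,"tx":0,"ty":0,"tz":0,"gripper":-1},{"wx":0,"wy":0,"wz":0,"tx":0,"ty":0,"tz":-4,"gripper":-1},{"wx":0,"wy":0,"wz":0,"tx":0,"ty":0,"tz":-10,"gripper":-1},{"wx":0,"wy":0,"wz":0,"tx":0,"ty":0,"tz":-18,"gripper":-1},{"wx":0,"wy":0,"wz":0,"tx":0,"ty":0,"tz":-28,"gripper":-1}]' 35
python3 -m creep '[{"wx":0,"wy":0,"wz":0,"tx":0,"ty":0,"tz":-12,"gripper":-1},{"wx":0,"wy":0,"wz":0,"tx":0,"ty":0,"tz":-26,"gripper":-1},{"wx":0,"wy":0,"wz":0,"tx":0,"ty":0,"tz":-42,"gripper":-1},{"wx":0,"wy":0,"wz":0,"tx":0,"ty":0,"tz":-55,"gripper":-1},{"wx":0,"wy":0,"wz":0,"tx":0,"ty":0,"tz":-65,"gripper":-1}]' 35
python3 - <<'E'
from h import *
import cv2
p,X,m=cloud("side"); cv2.imwrite("pics/lift2.png",cv2.resize(p[60:360,180:420,::-1],(480,600)))
print([(q,r["point"],round(r["confidence"],2)) for q in("teapot_lid","infuser","teapot") for r in nets.place_of(q,"side")])
go(.452,.371,.16,-152.2)
E
```

```text
time_s: 14.22
tool_pos: [0.4408, 0.0395, 0.0975]
tool_rot: [-180.0, -0.1, -152.2]
force: [-0.1, 0.0, -1.2]
grip_width: 0.0084
grasp_force: 35.0
time_s: 14.63
tool_pos: [0.442, 0.0398, 0.1643]
tool_rot: [-180.0, 0.1, -152.2]
force: [-0.4, 0.2, -2.0]
grip_width: 0.0086
grasp_force: 35.0
[('teapot_lid', [0.4506, 0.2424, 0.0016], 0.72), ('infuser', [0.4447, 0.0416, 0.1318], 0.93), ('teapot', [0.4425, 0.0346, -0.0013], 0.9), ('teapot', [0.4459, 0.0415, 0.1334], 0.39)]
t [-164.1  287.9    2.2] w [0.   0.01 0.02]
```

View pics/lift2.png

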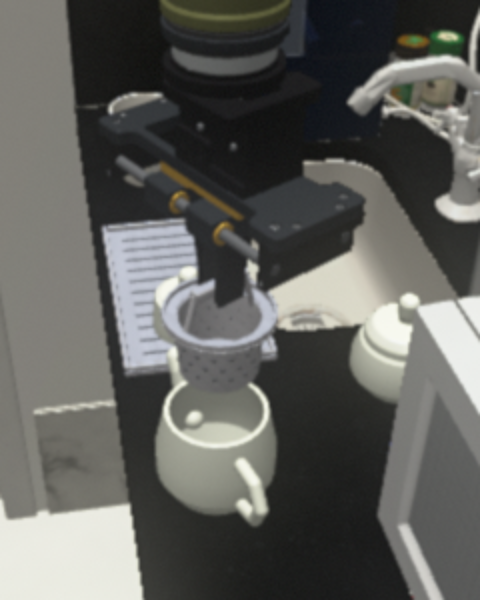

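```bash
python3 -m creep '[{"wx":0,"wy":0,"wz":0,"tx":-10,"ty":18,"tz":0,"gripper":-1},{"wx":0,"wy":0,"wz":0,"tx":-26,"ty":46,"tz":0,"gripper":-1},{"wx":0,"wy":0,"wz":0,"tx":-44,"ty":78,"tz":0,"gripper":-1},{"wx":0,"wy":0,"wz":0,"tx":-62,"ty":110,"tz":0,"gripper":-1},{"wx":0,"wy":0,"wz":0,"tx":-80,"ty":142,"tz":0,"gripper":-1}]' 35
python3 -m creep '[{"wx":0,"wy":0,"wz":0,"tx":-18,"ty":32,"tz":0,"gripper":-1},{"wx":0,"wy":0,"wz":0,"tx":-36,"ty":64,"tz":0,"gripper":-1},{"wx":0,"wy":0,"wz":0,"tx":-54,"ty":96,"tz":0,"gripper":-1},{"wx":0,"wy":0,"wz":0,"tx":-70,"ty":124,"tz":0,"gripper":-1},{"wx":0,"wy":0,"wz":0,"tx":-78,"ty":138,"tz":0,"gripper":-1}]' 35
python3 -m creep '[{"wx":0,"wy":0,"wz":0,"tx":-4,"ty":6,"tz":0,"gripper":-1},{"wx":0,"wy":0,"wz":0,"tx":-4,"ty":6,"tz":0,"gripper":-1},{"wx":0,"wy":0,"wz":0,"tx":-4,"ty":6,"tz":15,"gripper":-1},{"wx":0,"wy":0,"wz":0,"tx":-4,"ty":6,"tz":40,"gripper":-1},{"wx":0,"wy":0,"wz":0,"tx":-4,"ty":6,"tz":60,"gripper":-1}]' 35
python3 - <<'E'
from h import *
optics.read_camera("side")
print([(q,r["point"],round(r["confidence"],2)) for q in("teapot_lid","infuser") for r in nets.place_of(q,"side")])
go(.452,.371,.0375,-152.2)
E
```

```text
time_s: 15.25
tool_pos: [0.4449, 0.2039, 0.1611]
tool_rot: [180.0, -0.1, -152.2]
force: [1.0, -0.3, -0.8]
grip_width: 0.0086
grasp_force: 35.0
time_s: 15.67
tool_pos: [0.4481, 0.3659, 0.1603]
tool_rot: [179.9, -0.1, -151.9]
force: [0.2, 1.0, -0.9]
grip_width: 0.0083
grasp_force: 35.0
time_s: 16.08
tool_pos: [0.4518, 0.3656, 0.1011]
tool_rot: [-179.9, -0.0, -152.3]
force: [0.4, -0.5, -2.4]
grip_width: 0.0088
grasp_force: 35.0
[('teapot_lid', [0.4519, 0.243, 0.0018], 0.87), ('infuser', [0.4545, 0.3686, 0.0719], 0.63)]
t [-4.3  4.6 63.1] w [-0.11 -0.25 -0.13]
```

```bash
python3 -m creep '[{"wx":0,"wy":0,"wz":0,"tx":0,"ty":0,"tz":18,"gripper":-1},{"wx":0,"wy":0,"wz":0,"tx":0,"ty":0,"tz":36,"gripper":-1},{"wx":0,"wy":0,"wz":0,"tx":0,"ty":0,"tz":48,"gripper":-1},{"wx":0,"wy":0,"wz":0,"tx":0,"ty":0,"tz":55,"gripper":-1},{"wx":0,"wy":0,"wz":0,"tx":0,"ty":0,"tz":55,"gripper":-1}]' 35
python3 -m creep '[{"wx":0,"wy":0,"wz":0,"tx":0,"ty":0,"tz":1,"gripper":-1},{"wx":0,"wy":0,"wz":0,"tx":0,"ty":0,"tz":2,"gripper":-1},{"wx":0,"wy":0,"wz":0,"tx":0,"ty":0,"tz":2,"gripper":-1},{"wx":0,"wy":0,"wz":0,"tx":0,"ty":0,"tz":2,"gripper":-1}]' 35
```

```text
time_s: 16.65
tool_pos: [0.4508, 0.3674, 0.0465]
tool_rot: [-180.0, -0.1, -152.2]
force: [-0.4, 0.4, -1.7]
grip_width: 0.0085
grasp_force: 35.0
time_s: 16.98
tool_pos: [0.4516, 0.3687, 0.046]
tool_rot: [180.0, 0.1, -152.2]
force: [-0.0, 0.4, -0.9]
grip_width: 0.0086
grasp_force: 35.0
```

```bash
python3 -m creep '[{"wx":0,"wy":0,"wz":0,"tx":0,"ty":0,"tz":3,"gripper":-1},{"wx":0,"wy":0,"wz":0,"tx":0,"ty":0,"tz":5,"gripper":-1},{"wx":0,"wy":0,"wz":0,"tx":0,"ty":0,"tz":6,"gripper":-1},{"wx":0,"wy":0,"wz":0,"tx":0,"ty":0,"tz":6.5,"gripper":-1},{"wx":0,"wy":0,"wz":0,"tx":0,"ty":0,"tz":6.5,"gripper":-1}]' 35
python3 -m creep '[{"wx":0,"wy":0,"wz":0,"tx":0,"ty":0,"tz":0.5,"gripper":-1},{"wx":0,"wy":0,"wz":0,"tx":0,"ty":0,"tz":1,"gripper":-1},{"wx":0,"wy":0,"wz":0,"tx":0,"ty":0,"tz":1,"gripper":-1}]' 35
python3 -m creep '[{"wx":0,"wy":0,"wz":0,"tx":0,"ty":0,"tz":0.5,"gripper":-1},{"wx":0,"wy":0,"wz":0,"tx":0,"ty":0,"tz":1,"gripper":-1},{"wx":0,"wy":0,"wz":0,"tx":0,"ty":0,"tz":1,"gripper":-1}]' 35
```

```text
time_s: 17.4
tool_pos: [0.451, 0.3682, 0.0385]
tool_rot: [-180.0, -0.0, -152.2]
force: [-0.1, 0.6, -1.3]
grip_width: 0.0087
grasp_force: 35.0
time_s: 17.65
tool_pos: [0.4511, 0.3683, 0.0377]
tool_rot: [-180.0, 0.0, -152.2]
force: [-0.0, 0.0, -0.8]
grip_width: 0.0088
grasp_force: 35.0
time_s: 17.9
tool_pos: [0.4513, 0.3685, 0.0377]
tool_rot: [180.0, 0.0, -152.2]
force: [-1.6, -1.2, 5.0]
grip_width: 0.0086
grasp_force: 35.0
```

Contact. Release and rise.

```bash
python3 -m creep '[{"wx":0,"wy":0,"wz":0,"tx":0,"ty":0,"tz":-0.5,"gripper":-1},{"wx":0,"wy":0,"wz":0,"tx":0,"ty":0,"tz":-0.5,"gripper":-0.6},{"wx":0,"wy":0,"wz":0,"tx":0,"ty":0,"tz":-0.5,"gripper":-0.4},{"wx":0,"wy":0,"wz":0,"tx":0,"ty":0,"tz":-0.5,"gripper":-0.3},{"wx":0,"wy":0,"wz":0,"tx":0,"ty":0,"tz":-0.5,"gripper":-0.3}]' 5
python3 -m creep '[{"wx":0,"wy":0,"wz":0,"tx":0,"ty":0,"tz":0,"gripper":-0.3},{"wx":0,"wy":0,"wz":0,"tx":0,"ty":0,"tz":0,"gripper":-0.3},{"wx":0,"wy":0,"wz":0,"tx":0,"ty":0,"tz":-10,"gripper":-0.3},{"wx":0,"wy":0,"wz":0,"tx":0,"ty":0,"tz":-30,"gripper":-0.3},{"wx":0,"wy":0,"wz":0,"tx":0,"ty":0,"tz":-60,"gripper":-0.3}]'
python3 -m creep '[{"wx":0,"wy":0,"wz":0,"tx":0,"ty":0,"tz":-30,"gripper":-0.3},{"wx":0,"wy":0,"wz":0,"tx":0,"ty":0,"tz":-60,"gripper":-0.3},{"wx":0,"wy":0,"wz":0,"tx":0,"ty":0,"tz":-80,"gripper":-0.3},{"wx":0,"wy":0,"wz":0,"tx":0,"ty":0,"tz":-80,"gripper":-0.3},{"wx":0,"wy":0,"wz":0,"tx":0,"ty":0,"tz":-80,"gripper":-0.3}]'
python3 - <<'E'
from h import *
import cv2
p,X,m=cloud("side"); cv2.imwrite("pics/end.png",cv2.resize(p[60:360,180:420,::-1],(480,600)))
print([(q,r["point"],round(r["confidence"],2)) for q in("teapot_lid","infuser","teapot") for r in nets.place_of(q,"side")])
E
```

```text
time_s: 18.32
tool_pos: [0.4511, 0.3684, 0.0371]
tool_rot: [180.0, 0.0, -152.2]
force: [0.1, 0.1, 0.1]
grip_width: 0.0266
grasp_force: 0.0
time_s: 18.73
tool_pos: [0.4495, 0.3669, 0.0959]
tool_rot: [-179.9, -0.3, -152.2]
force: [0.9, 0.8, -0.3]
grip_width: 0.0302
grasp_force: 0.0
time_s: 19.15
tool_pos: [0.452, 0.369, 0.1794]
tool_rot: [179.9, 0.2, -152.2]
force: [-0.3, 0.1, -1.0]
grip_width: 0.0304
grasp_force: 0.0
[('teapot_lid', [0.4521, 0.2446, 0.0046], 0.75), ('infuser', [0.4546, 0.371, 0.0034], 0.6), ('teapot', [0.445, 0.0341, 0.0001], 0.67)]
```

View pics/end.png

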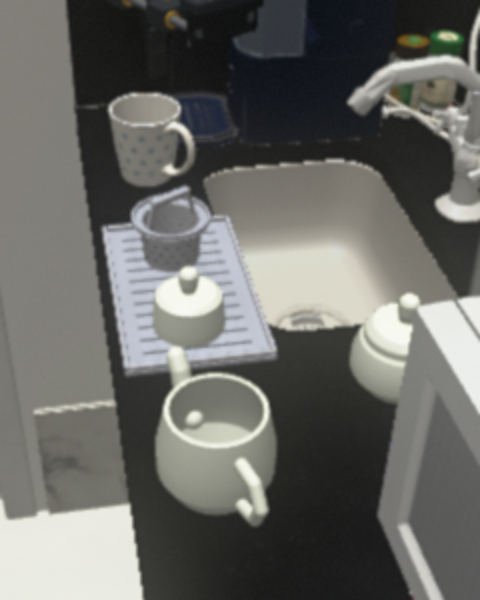

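The picture shows the lid (190,310), knob up, and the infuser (170,230), upright, both in the tray. The pot still stands at (217,440), and the gripper is clear above.

```bash
python3 -c "
from cell import env
print(env.sign_off())"
```

```text
the job is handed in; nothing more can be done
None
```

The job is handed in at about 19 s on the robot's clock: in the last picture the lid stands knob up and the infuser upright, both in the tray and let go, with the teapot where it was; no verdict came back.

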